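# Snug up the loose bin-hanger nut on the key shelf

### The job

The steel nut on the beech key shelf, which carries the tilting bin's hanger, has worked loose. Set the big ring of the spanner fully down over the nut and tighten it clockwise, a short swing at a time because the two letter dividers block a full turn, until it goes clearly stiff and is snug, but do not over-tighten it. Then lay the spanner flat back in the middle of the round cork mat, and leave everything else where it is.

Things in the scene. Friction and masses are not known exactly. Their poses are not given: they have to be found in the camera images.
- nut (a joint): Turn of the steel nut on its stud, rad; grows as it tightens (clockwise from above), stays where left, does not rise or fall. It runs at about 0.4 N m; 1.2 to 1.8 rad after the start it comes up against the washer, stops within a degree, and only the torque grows. That is finger-tight; snug is about 0.9 N m, read from the forces (0.75 is enough, above 1.3 N m is over-tightened).
- hanger (a joint): Twist of the bin's hanger (yoke, stud and bin) about the nut's axis against its rubber pad under the board, rad, clockwise from above; 0 at rest. It yields about 1 degree for each 0.26 N m put on the nut and springs back.
- nut_seat (a point): Centre of the nut's underside on its upright axis, at the washer's top, 147.5 mm above the table. Square nut 19 mm across flats: 9 mm of full square, then a 2.5 mm coned top; the 11 mm stud ends 8 mm above the cone. z up; x is square to a flat and turns with the nut (alike every 90 degrees).
- spanner: Dark steel cranked ring spanner, 260 g, lying on its two rings (10.5 mm thick). Origin under mid-handle, level with the rings' undersides; x points along it to the big ring, z up. Big ring at x = +75 mm: 8-point opening 20.4 mm across flats, 36 outside; small ring at x = -75 (too small). Handle: bar 12 mm wide, 10 high, x = -45 to +45, its middle 33 mm up, then sloping down to the rings.
- spanner_ring (a point): Centre of the big ring's opening at its underside, 75 mm from the spanner's origin; axes as the spanner's. The ring fits the nut every 45 degrees (x square to a flat, or to a corner), with about 5 degrees of play either way; fully down it rests on the washer and this point meets nut_seat. Handle forward, it swings about 50 degrees either side before a divider stops it.
- spanner_grip (a point): Centre of the spanner's handle, over its origin: where to pinch it across the 12 mm; 75 mm from the big ring's axis.
- shelf: Fixed beech key shelf, 460 mm wide, 190 deep. Origin on the table below the nut's axis; x to its back, y to its left seen from the robot. Board top 145 mm up, front edge at x = -75 mm. Two letter dividers, inner faces at y = +-102, tops 195 mm up, run to the front edge; back panel's face x = +97, top 175; end cheeks y = +-222, tops 185. A grey tilting bin hangs under the board.
- mat: Round cork mat, 200 mm across, 4 mm thick, fixed; origin at the centre of its underside. The spanner starts on it.
- bell: Bystander: chrome desk bell, 68 mm across, 48 mm high, in the shelf's left bay; origin under its middle.
- cover: Bystander: orange silicone key cover, 70 x 34 x 13 mm, in the shelf's left bay; origin under its middle.
- marble_center (a point): Bystander: green glass marble, 22 mm, in a small blue dish in the shelf's right bay; its centre.
- scratcher: Bystander: bamboo back scratcher handle, 163 x 13 x 8 mm, lying front to back in the shelf's right bay; origin under its middle.
- case: Bystander: blue glasses case, 120 x 50 x 34 mm, in the dark wooden catch-all tray on the table; origin under its middle.
- padlock: Bystander: brass padlock, 32 x 16 x 51 mm, standing in the tray beside the glasses case; origin under its middle.
Things that resemble listed ones, but are neither listed nor needed, are in the scene too. Several things have the shape of the spanner; the one meant has the colours described above. There is more than one size of the mat; the one meant has the size given above.

How it is judged:
On the way, in this order (a step that is already met when the one before it is completed fails the run):
1. the spanner's big ring sits fully down over the nut (horizontal distance between spanner_ring and nut_seat below 0.0025 m and z of spanner_ring in the frame of nut_seat below 0.004 m and angle between spanner's own z axis and vertical below 0.12 rad), for 0.1 s.
2. the nut is brought snug: up against the washer and loaded with at least 0.68 N m (value of joint hanger above 0.045 rad and value of joint nut above 4.95 rad), for 0.2 s.
At the end, for the whole second after the job is handed in: The nut has been brought up against its washer with at least about 0.7 N m and has stayed there, and the spanner, let go and at rest, lies flat on its rings on the cork mat with its middle within 50 mm of the mat's centre (value of joint nut above 4.95 rad and horizontal distance between spanner and mat below 0.05 m and z of spanner in the frame of mat below 0.008 m and angle between spanner's own z axis and vertical below 0.1 rad and linear speed of spanner below 0.02 m/s); the robot touches nothing.
It fails at once if the nut is over-tightened (the hanger is twisted by more than 1.4 N m) (value of joint hanger above 0.0933 rad).
It fails at once if the fingers push on the shelf or turn the nut themselves (over 10 N) (contact force between the fingers and shelf above 10 N).
It fails at once if the bell, key cover, marble or back scratcher handle on the shelf is moved by more than 15 mm (distance of any of bell, cover, marble_center, scratcher from where it was at the start of the episode above 0.015 m).
It fails at once if the glasses case or padlock in the tray is moved by more than 15 mm (distance of any of case, padlock from where it was at the start of the episode above 0.015 m).
It also fails if it takes over 72 s, if anything falls off the work surface, if the arm or the gripper's body presses on something with over 40 N, if the wrist force passes 120 N, or if a joint passes its speed limit or range.

### The arm

A 7-joint arm with a two-finger parallel gripper is mounted at the origin on the work surface. World frame = base frame: x ahead of the robot, y to its left, z up, the work surface at z = 0. Lengths are in m, angles in rad, forces in N, time in s.
With the tool pointing down it reaches from about 0.425 to 0.875 m from the base axis. Payload 4.7 kg.
Tool frame: the origin (TCP) lies at the very end of the fingers, on their centre line; the grasp point (between the pads) lies 19 mm behind it (bot.grasp_offset is the distance from the TCP to the grasp point, in m); z points along the fingers, y is the line along which they close (so a half turn about z gives the same grasp; the last joint's range is limited). The gripper opens to 85 mm and grips with 20 to 120 N. Pads are 22 mm wide; open, the fingers measure 114 mm over their backs; the gripper's body (76 mm by 85 mm) begins 54 mm behind the grasp point. The pads swing forward as they close: fully open they stand 13 mm farther back than shut.
Start: joints at [1.162, 0.321, -0.07, 1.45, 0.023, 1.371, -0.057], TCP at [0.267, -0.593, 0.231] pointing down, gripper open.
Joint ranges: [-2.86, 2.86], [-0.3, 2.09], [-1.38, 1.24], [0.06, 2.45], [-1.56, 4.7], [0.09, 2.05], [-2.69, 2.69]. Speed limits (rad/s): [2.57, 2.57, 3.14, 3.14, 3.14, 3.14, 3.14].

### API

Orientations are given as [roll, pitch, yaw] about the fixed x, y, z axes, in that order (R = Rz(yaw) Ry(pitch) Rx(roll)).
In Python, from rig import bot gives the robot as it stands.
- The arm moves only by the tool arm_command, never from a script. Its argument "plan" is a list that holds one entry, the list of rows, each a list of 4 numbers: the shift along the world's x, y, z in mm, then the turn about the world's z in rad. In form: [[[x, y, z, roll], ...]]. A call has 1 to 5 rows; each row is the pose to reach, as a shift and turn from the pose commanded when the call began; what a row does not reach only later rows make up. A row lasts 1/8 s, in which the tool goes at most 62.5 mm and 10.7 degrees, less where a joint would pass 70% of its speed; a pose out of reach is approached as far as the arm can. A call with a gripper value outside its range is refused whole. "fingers" is the opening, from 0 (shut) to 1 (fully open), set as the call begins (left out, the last holds). The fingers move at their own pace and stop on an object; "force" is the grip in N (left out, the last holds). Time passes only in rows, so rows that repeat a pose let the fingers close. It gives the time, the measured TCP pose, the force, the opening and the grip force at its end, in the units of the state.
- bot.read_state(): the state, without advancing time (a new reading comes with each control period).
- bot.camera(name): name is "scene" or "top"; returns (picture, depth): 400x640x3 uint8, red, green, blue; 400x640 float32, m along the optical axis (not along the pixel's ray), 0 where there is no reading.
- bot.camera_model(name): a dict with "camera_matrix" (3x3 intrinsics, pixels), "pose" (4x4, takes a point from camera to world coordinates). Camera axes: x right, y up, looking along -z (the intrinsics and any distortion apply to the point x, -y, -z); pixel columns grow to the right and rows downward; lengths in m; the calibration is good to about 2 mm. A picture is of the moment at which its call begins. camera_model takes no time and is no camera call.
- bot.hand_in(): hands the job in; it is judged then, once.
Trained networks look in the newest picture that a camera, given by its name, has taken for a name from the list of things; names that differ only in an ending like _2 or _b are one class to them, and where a whole thing is asked for, a point or a joint stands for the part that bears it (a point fixed in the world has none). Each returns a list of dicts, best first, with "score" (0 to 1); they miss things now and then, are a little off and sometimes report something else, mostly with a low value. They report only what shows in the picture. A call takes as long as a camera call. They do not tell look-alikes from the thing itself.
- bot.outline_of(camera, name): "region" (400x640 bool, what is visible of it).
- bot.landmark_of(camera, name): "location" ([x, y, z] in m, in the coordinates of the camera as it stood for that picture, good to about 4 mm: a listed point, or the origin of a listed thing).
The state is a dict: "time_s": time; "joint_pos": joint angles; "joint_velocities": joint speeds; "effort": joint torques, N m; "eef_pos": TCP position; "tool_rot": TCP orientation; "ft_force": force on the tool from outside, world axes, zero at the start; "torque": the same for the moment, N m; "finger_gap": finger opening in m; "grasp_force": force on a finger pad.
Only numpy, scipy, OpenCV 4.12 (cv2) and the standard library are available. Lean on these libraries where they do the work, as an engineer would, in place of code of your own. Each camera call takes 0.05 s, during which the arm holds its last target. There are 200 camera calls.

## Working session

There is one attempt and no reset: what is moved stays moved. The work goes in short steps, Python scripts to look and compute and a tool call to move; the robot and the scene stay as the last step left them, time stands still between calls to the robot, and variables do not carry over. Pictures are saved under pics/ and viewed, at most 10 in all, crops included, and the job is handed in when it is done.

Besides the shell and the picture viewer there is one more tool, called after "Request:" by a JSON object that holds its "method" and its "body", one argument or row to a line. arm_command: Moves the arm, as the interface text tells. Its arguments: {"type":"object","properties":{"plan":{"type":"array","items":{"type":"array","items":{"type":"array","items":{"type":"number"}}}},"fingers":{"type":"number"},"force":{"type":"number"}},"required":["plan"]}

```bash
mkdir -p pics; cat > h.py <<'E'
import numpy as np, cv2
from rig import bot
def snap(c,f=None):
    p,d=bot.camera(c)
    if f: cv2.imwrite('pics/'+f,p[:,:,::-1])
    return p,d
def lm(c,n):
    M=np.array(bot.camera_model(c)['pose']); out=[]
    for r in bot.landmark_of(c,n):
        out.append((round(r['score'],2),(M[:3,:3]@np.array(r['location'])+M[:3,3]).round(4).tolist()))
    return out
def w(c,d,mask):
    m=bot.camera_model(c);K=np.array(m['camera_matrix']);M=np.array(m['pose'])
    v,u=np.nonzero(mask&(d>0));z=d[v,u]
    P=np.c_[(u-K[0,2])/K[0,0]*z,-(v-K[1,2])/K[1,1]*z,-z]
    return P@M[:3,:3].T+M[:3,3]
def px(c,P):
    m=bot.camera_model(c);K=np.array(m['camera_matrix']);M=np.array(m['pose'])
    q=(np.array(P)-M[:3,3])@M[:3,:3]
    return [K[0,0]*q[0]/-q[2]+K[0,2],K[1,1]*-q[1]/-q[2]+K[1,2]]
E
python3 - <<'E'
from h import *
for c in ('top','scene'):
    snap(c,c+'0.png'); m=bot.camera_model(c); print(c,np.round(m['camera_matrix'],1).tolist(),np.round(m['pose'],3).tolist(), [k for k in m])
    for n in ('spanner','spanner_ring','spanner_grip','nut_seat','mat','shelf','bell'):
        print(n,lm(c,n))
s=bot.read_state(); print(s)
E
```

```text
top [[361.8, 0.0, 320.9], [0.0, 361.8, 199.2], [0.0, 0.0, 1.0]] [[-0.026, 0.999, -0.043, 0.451], [-1.0, -0.027, -0.013, 0.081], [-0.015, 0.043, 0.999, 1.068], [0.0, 0.0, 0.0, 1.0]] ['camera_matrix', 'pose']
spanner [(0.75, [0.3509, 0.2823, 0.007]), (0.61, [0.3927, 0.0446, 0.0008])]
spanner_ring [(0.58, [0.4138, 0.1132, 0.0003])]
spanner_grip [(0.66, [0.3905, 0.0395, 0.0302]), (0.53, [0.3539, 0.2863, 0.0335])]
nut_seat [(0.56, [0.6532, -0.0554, 0.1475])]
mat [(0.85, [0.3557, 0.2805, -0.001]), (0.64, [0.2708, 0.5256, 0.0051])]
shelf [(0.75, [0.6472, -0.0484, -0.0014])]
bell [(0.88, [0.7052, 0.1106, 0.1425])]
scene [[472.9, 0.0, 310.8], [0.0, 472.9, 209.6], [0.0, 0.0, 1.0]] [[-0.607, -0.664, 0.437, 1.151], [0.795, -0.518, 0.317, 0.567], [0.016, 0.539, 0.842, 1.385], [0.0, 0.0, 0.0, 1.0]] ['camera_matrix', 'pose']
spanner [(0.61, [0.3514, 0.2809, 0.0002]), (0.5, [0.3874, 0.0374, -0.0024])]
spanner_ring [(0.75, [0.414, 0.1085, -0.0015]), (0.62, [0.3555, 0.2853, 0.0376]), (0.56, [0.4068, 0.2237, 0.0034])]
spanner_grip [(0.56, [0.3925, 0.0417, 0.0315]), (0.5, [0.3515, 0.2826, 0.0357])]
nut_
[... 373 characters left out ...]
e_s': 0.8, 'joint_pos': array([ 1.162096  ,  0.32096785, -0.0701597 ,  1.45048808,  0.02260872,
        1.37077752, -0.05689655]), 'joint_velocities': array([ 0.00013235,  0.0011345 ,  0.00050945,  0.00087172, -0.00019885,
        0.0007018 ,  0.00069537]), 'effort': array([ 2.73136375e-04, -4.93327296e+01, -3.81475333e-01, -3.14557207e+01,
        1.32480860e-02,  1.32986894e-03, -2.87593906e-06]), 'eef_pos': array([ 0.26672778, -0.59278878,  0.23137589]), 'tool_rot': array([3.14144512e+00, 3.22205990e-05, 4.22880902e-01]), 'ft_force': array([0.96148823, 0.21303356, 0.01363346]), 'torque': array([ 0.01562112, -0.00093751,  0.06035526]), 'grasp_force': 0.0, 'finger_gap': 0.08556643766725813}
```

View pics/top0.png

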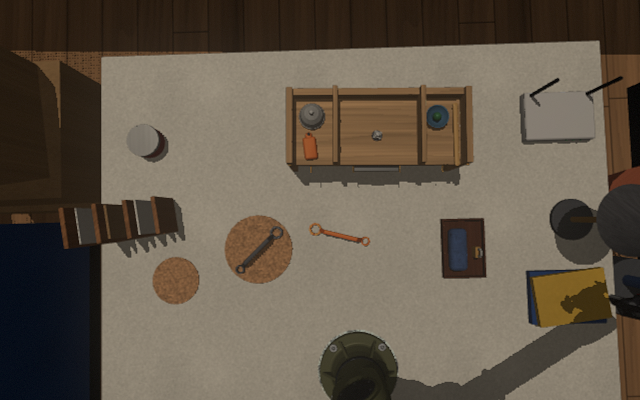

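View pics/scene0.png

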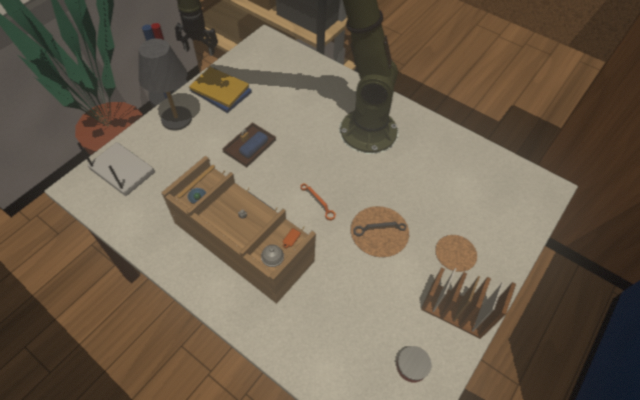

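The dark spanner lies on the large mat at px (260,250), with its big ring at upper right (278,232). The orange one at (340,235) is a look-alike. The nut is at about (377,135) in the shelf's middle bay, and the shelf is nearly square to the world axes.

```bash
python3 - <<'E'
from h import *
for c in ('top','scene'):
    p,d=snap(c)
    best=None
    for r in bot.outline_of(c,'spanner'):
        P=w(c,d,r['region']); 
        if abs(P[:,1].mean()-.28)<.06: best=r['region'];break
    if best is not None:
        Q=P[(P[:,2]>.02)&(P[:,2]<.06)]; m=Q.mean(0); e=np.linalg.svd(Q[:,:2]-m[:2])[2][0]
        print(c,'handle',m.round(4),'dir',np.degrees(np.arctan2(e[1],e[0])),len(Q),'all mean',P.mean(0).round(4),'z98',np.percentile(P[:,2],[2,50,98]).round(4))
        s=(P[:,:2]-m[:2])@e; print('extent',s.min().round(4),s.max().round(4))
    for r in bot.outline_of(c,'mat'):
        P=w(c,d,r['region']); print('mat',r['score'],((P.max(0)+P.min(0))/2).round(4),(P.max(0)-P.min(0)).round(3))
    for r in bot.outline_of(c,'nut')[:3]:
        P=w(c,d,r['region']); print('nut',r['score'],P.mean(0).round(4),np.percentile(P[:,2],[5,50,95]).round(4),len(P))
    # nut by depth
    u,v=px(c,[.652,-.055,.155]); m=np.zeros(d.shape,bool); m[int(v)-14:int(v)+15,int(u)-14:int(u)+15]=1
    P=w(c,d,m); print('board z',np.median(P[:,2]).round(4)); Q=P[P[:,2]>np.median(P[:,2])+.004]; print('nutpts',len(Q),Q.mean(0).round(4),Q[:,2].max().round(4))
    cv2.imwrite(f'pics/nut_{c}.png',cv2.resize(p[int(v)-14:int(v)+15,int(u)-14:int(u)+15,::-1],(380,380),interpolation=cv2.INTER_CUBIC))
# dividers direction from top
    for n in ('spanner_ring','nut_seat'): print(n,lm(c,n))
a=np.hstack([cv2.imread(f'pics/nut_{c}.png') for c in('top','scene')]);cv2.imwrite('pics/nut.png',a)
E
```

```text
top handle [0.3509 0.285  0.0395] dir 134.23176409251107 154 all mean [0.3402 0.2953 0.028 ] z98 [0.0025 0.038  0.0449]
extent -0.0931 0.0853
mat 0.95 [0.3549 0.2852 0.0193] [0.197 0.198 0.045]
mat 0.94 [0.2703 0.5303 0.0024] [0.137 0.138 0.014]
board z 0.1452
nutpts 69 [ 0.6493 -0.0519  0.1583] 0.1683
spanner_ring [(0.76, [0.4041, 0.2275, 0.0077]), (0.64, [0.4128, 0.1137, 0.001])]
nut_seat [(0.46, [0.6569, -0.0588, 0.1484])]
scene handle [0.3587 0.2781 0.0367] dir 132.60280201603118 119 all mean [0.3643 0.2708 0.0231] z98 [0.0004 0.0196 0.0441]
extent -0.0887 0.0913
mat 0.91 [0.3573 0.2778 0.0131] [0.199 0.194 0.045]
mat 0.87 [0.3107 0.5266 0.0732] [0.217 0.134 0.162]
nut 0.5 [ 0.693  -0.0369  0.1364] [0.0322 0.1439 0.1876] 10047
board z 0.143
nutpts 99 [ 0.6461 -0.0546  0.1521] 0.1677
spanner_ring [(0.79, [0.4141, 0.1079, -0.0029]), (0.7, [0.4063, 0.2252, 0.0059])]
nut_seat []
```

View pics/nut.png

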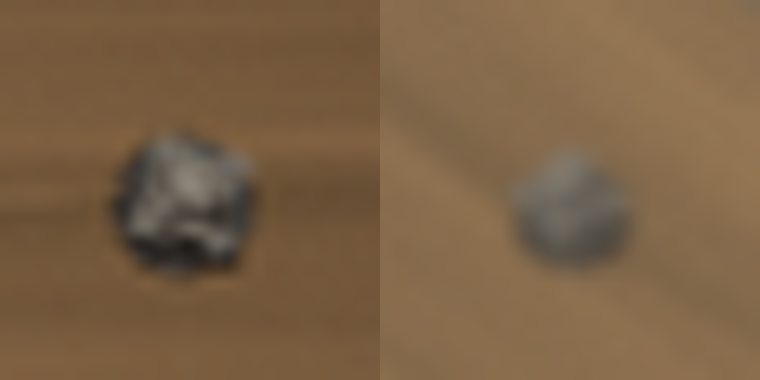

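Request:
{"method": "arm_command", "body": {
  "plan": [
    [[50,60,0,0.18],[100,120,0,0.36],[140,180,0,0.54],[170,240,0,0.72],[190,300,0,0.9]]
  ],
  "fingers": 1
}}

```text
time_s: 2.02
eef_pos: [0.4401, -0.3324, 0.2315]
tool_rot: [3.141, 0.0, 1.329]
ft_force: [1.1, 0.3, 0.8]
finger_gap: 0.0853
grasp_force: 0.0
```

Request:
{"method": "arm_command", "body": {
  "plan": [
    [[0,60,0,0.18],[0,120,0,0.36],[0,180,0,0.54],[0,240,0,0.72],[0,300,0,0.9]]
  ]
}}

```text
time_s: 2.65
eef_pos: [0.4387, -0.0324, 0.2317]
tool_rot: [3.141, 0.001, 2.229]
ft_force: [0.8, -0.3, 0.3]
finger_gap: 0.0856
grasp_force: 0.0
```

Request:
{"method": "arm_command", "body": {
  "plan": [
    [[-15,60,-20,0.05],[-35,120,-50,0.107],[-60,180,-80,0.107],[-85,235,-110,0.107],[-103,274,-130,0.107]]
  ]
}}

```text
time_s: 3.28
eef_pos: [0.3387, 0.2337, 0.1048]
tool_rot: [3.14, 0.002, 2.329]
ft_force: [1.3, -0.4, -1.3]
finger_gap: 0.0854
grasp_force: 0.0
```

Request:
{"method": "arm_command", "body": {
  "plan": [
    [[0,0,0,0],[0,0,0,0]]
  ]
}}

```text
time_s: 3.52
eef_pos: [0.3396, 0.232, 0.1054]
tool_rot: [3.141, 0.001, 2.33]
ft_force: [-0.0, -0.8, 0.7]
finger_gap: 0.0851
grasp_force: 0.0
```

```bash
python3 - <<'E'
from h import *
s=bot.read_state();print(s['eef_pos'],s['tool_rot'],s['joint_pos'].round(2),s['ft_force'],s['torque'])
p,d=snap('scene'); u,v=px('scene',[.354,.281,.06]); u=int(u);v=int(v)
cv2.imwrite('pics/g.png',cv2.resize(p[v-60:v+60,u-80:u+80,::-1],None,fx=5,fy=5,interpolation=cv2.INTER_CUBIC))
E
```

```text
[0.33964551 0.2320041  0.10541544] [3.14134781e+00 6.62386543e-04 2.32991727e+00] [ 0.46 -0.1  -1.06  2.13 -0.1   1.06  0.21] [-3.05021284e-04 -8.04704212e-01  6.89546937e-01] [-0.01743808 -0.04451317  0.02102175]
```

View pics/g.png

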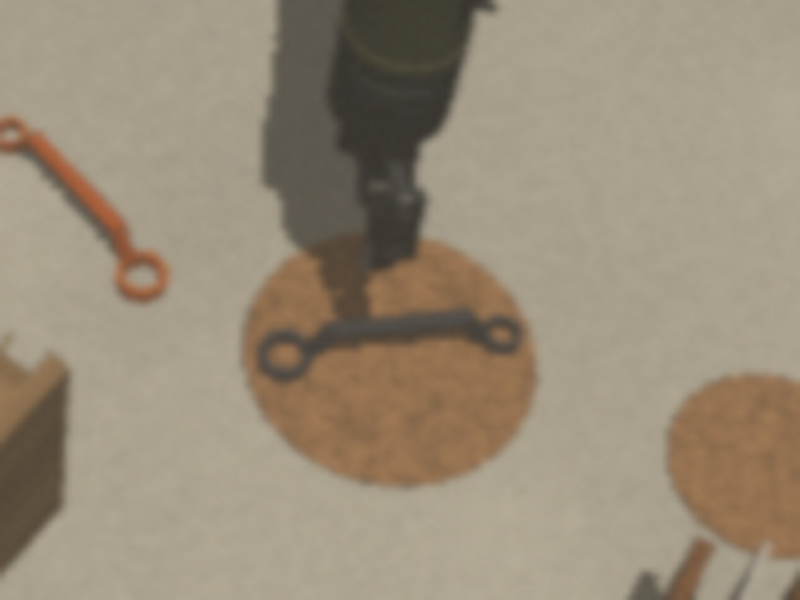

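The open gripper is above and just robot-side of the dark spanner (crop px 395,265 against handle middle 400,325). I'll correct by the measured offset and descend.

Request:
{"method": "arm_command", "body": {
  "plan": [
    [[14,49,0,0],[14,49,-30,0],[14,49,-60,0],[14,49,-87,0],[14,49,-87,0]]
  ]
}}

```text
time_s: 4.2
eef_pos: [0.3529, 0.2793, 0.0168]
tool_rot: [-3.138, -0.001, 2.327]
ft_force: [0.3, 1.0, -0.8]
finger_gap: 0.0855
grasp_force: 0.0
```

```bash
python3 - <<'E'
from h import *
s=bot.read_state();print(s['eef_pos'],s['tool_rot'],s['joint_pos'].round(2),s['ft_force'],s['torque'])
E
```

```text
[0.35293669 0.27931318 0.01677852] [-3.13775947e+00 -1.08954863e-03  2.32725325e+00] [ 0.27  0.3  -1.08  2.12  0.34  0.91 -0.24] [ 0.2694344   0.97264412 -0.75663504] [ 0.07499041 -0.01754858 -0.03557842]
```

Request:
{"method": "arm_command", "body": {
  "plan": [
    [[0,0,0,0],[0,0,0,0],[0,0,0,0],[0,0,0,0],[0,0,0,0]]
  ],
  "fingers": 0,
  "force": 80
}}

```text
time_s: 4.82
eef_pos: [0.3535, 0.2814, 0.0186]
tool_rot: [3.141, 0.001, 2.33]
ft_force: [-1.0, -2.0, 5.7]
finger_gap: 0.0104
grasp_force: 78.1
```

Request:
{"method": "arm_command", "body": {
  "plan": [
    [[0,0,0,0],[0,0,20,0],[0,0,60,0],[0,0,120,0],[20,-20,180,0]]
  ]
}}

```text
time_s: 5.45
eef_pos: [0.3703, 0.2639, 0.1955]
tool_rot: [-3.141, -0.001, 2.335]
ft_force: [2.2, -1.8, -1.9]
finger_gap: 0.0106
grasp_force: 78.6
```

```bash
python3 - <<'E'
from h import *
s=bot.read_state();print(s)
E
```

```text
{'time_s': 5.45, 'joint_pos': array([ 0.61996016, -0.10687674, -1.20972973,  1.9280084 , -0.10558178,
        1.25418352,  0.20930112]), 'joint_velocities': array([ 0.74491774, -0.9109043 ,  0.35250811, -0.64573434, -0.85787075,
        0.96897248,  1.3167788 ]), 'effort': array([-6.79086328e+00, -4.16697934e+00, -1.50110409e+00, -2.89800507e+01,
       -6.23548636e-03, -6.19892534e-01, -1.41840387e+00]), 'eef_pos': array([0.37026096, 0.26391384, 0.19548825]), 'tool_rot': array([-3.14061596e+00, -5.33739169e-04,  2.33488195e+00]), 'ft_force': array([ 2.23547134, -1.82621117, -1.88421421]), 'torque': array([-0.13684378, -0.18082755,  0.00501644]), 'grasp_force': 78.61073613166809, 'finger_gap': 0.010589137321545303}
```

Request:
{"method": "arm_command", "body": {
  "plan": [
    [[20,-35,20,0.15],[45,-75,40,0.3],[70,-115,45,0.45],[95,-155,45,0.6],[120,-195,45,0.75]]
  ]
}}

```text
time_s: 6.08
eef_pos: [0.4923, 0.0663, 0.2391]
tool_rot: [-3.141, -0.001, 3.085]
ft_force: [0.9, 0.3, -1.7]
finger_gap: 0.0106
grasp_force: 78.6
```

Request:
{"method": "arm_command", "body": {
  "plan": [
    [[25,-40,0,0.15],[50,-80,0,0.3],[75,-120,0,0.45],[100,-160,0,0.6],[103,-171,0,0.75]]
  ]
}}

```text
time_s: 6.7
eef_pos: [0.5954, -0.1078, 0.2377]
tool_rot: [3.14, -0.001, -2.454]
ft_force: [-0.7, -0.1, -2.7]
finger_gap: 0.0105
grasp_force: 78.6
```

Request:
{"method": "arm_command", "body": {
  "plan": [
    [[0,0,0,0],[0,0,0,0]]
  ]
}}

```text
time_s: 6.95
eef_pos: [0.5946, -0.102, 0.2393]
tool_rot: [3.14, -0.0, -2.454]
ft_force: [-0.2, 0.1, -2.1]
finger_gap: 0.0102
grasp_force: 78.6
```

```bash
python3 - <<'E'
from h import *
s=bot.read_state();print(s['eef_pos'],s['tool_rot'],s['joint_pos'].round(2),s['ft_force'],s['torque'])
p,d=snap('top'); 
for n in ('spanner_ring','nut_seat','spanner_grip'): print(n,lm('top',n))
a=p[85:185,320:440,::-1]
cv2.imwrite('pics/a.png',cv2.resize(a,None,fx=5,fy=5,interpolation=cv2.INTER_CUBIC))
p,d=snap('scene')
for n in ('spanner_ring','nut_seat','spanner_grip'): print(n,lm('scene',n))
E
```

```text
[ 0.59457131 -0.10197268  0.23928957] [ 3.14033148e+00 -8.49048888e-05 -2.45420775e+00] [ 0.81  0.32 -0.84  1.54  0.24  1.39  2.21] [-0.24522701  0.14700815 -2.0736306 ] [0.00834906 0.02402679 0.02931996]
spanner_ring [(0.96, [0.6527, -0.0529, 0.2279]), (0.79, [0.4149, 0.1173, 0.0008]), (0.23, [0.6473, -0.0497, -0.001]), (0.18, [0.6254, 0.1207, 0.1464])]
nut_seat [(0.43, [0.6542, -0.0584, 0.1522])]
spanner_grip [(0.87, [0.5954, -0.0969, 0.2525]), (0.62, [0.3914, 0.0414, 0.0321])]
spanner_ring [(0.62, [0.4097, 0.1082, -0.0034]), (0.46, [0.6515, -0.0574, 0.2274])]
nut_seat [(0.48, [0.652, -0.0571, 0.1446])]
spanner_grip [(0.71, [0.5973, -0.0997, 0.257]), (0.57, [0.3939, 0.0403, 0.0299])]
```

View pics/a.png

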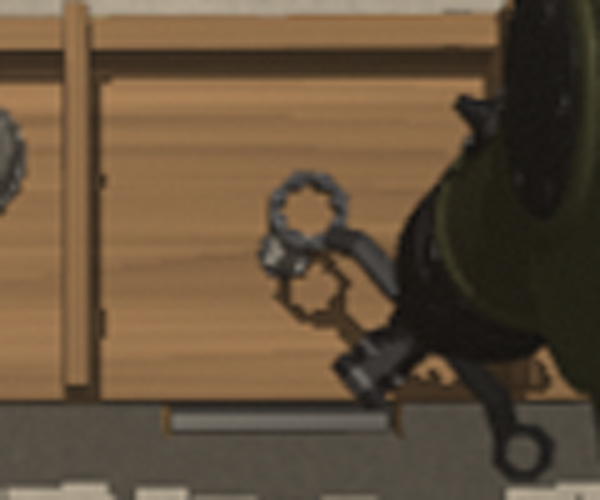

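The ring is held level above the nut. It shows at crop (308,210), with the nut half hidden at (283,252), and that offset is mostly parallax. I'll rectify both onto their own planes to compare them.

```bash
cat >> h.py <<'E'
def rect(c,img,ctr,z,half=.04,s=.0005):
    g=np.arange(-half,half+s/2,s); X,Y=np.meshgrid(ctr[0]+g,ctr[1]+g)
    uv=np.array(px_many(c,np.c_[X.ravel(),Y.ravel(),np.full(X.size,z)])).T
    mp=uv.reshape(X.shape+(2,)).astype(np.float32)
    return cv2.remap(img,mp[...,0],mp[...,1],cv2.INTER_CUBIC),g
def px_many(c,P):
    m=bot.camera_model(c);K=np.array(m['camera_matrix']);M=np.array(m['pose'])
    q=(P-M[:3,3])@M[:3,:3]
    return K[0,0]*q[:,0]/-q[:,2]+K[0,2],K[1,1]*-q[:,1]/-q[:,2]+K[1,2]
def fit(c,img,ctr,z,ri,ro):
    # grey steel = low (R-B); find annulus/disc centre by correlation
    f=img.astype(np.float32); f=f[...,0]-f[...,2]
    r,g=rect(c,f,ctr,z); s=g[1]-g[0]; n=int(.024/s); k=np.arange(-n,n+1)*s
    R=np.hypot(*np.meshgrid(k,k)); T=((R<ro)&(R>=ri)).astype(np.float32)
    t=cv2.matchTemplate(-r,T,cv2.TM_CCOEFF_NORMED); i=np.unravel_index(t.argmax(),t.shape)
    return np.round([ctr[0]+g[i[1]+n],ctr[1]+g[i[0]+n]],4),t.max().round(2)
E
python3 - <<'E'
from h import *
for c in('top','scene'):
    a=cv2.imread(f'pics/{c}0.png')[:,:,::-1]
    print(c,'nut',[fit(c,a,(.652,-.055),z,0,.0108) for z in(.153,.158)])
    p,d=snap(c)
    print('ring',[fit(c,p,(.652,-.055),z,.0105,.018) for z in(.230,.235)])
E
```

```text
top nut [(array([ 0.6495, -0.0515]), np.float32(0.76)), (array([ 0.6485, -0.051 ]), np.float32(0.76))]
ring [(array([ 0.6535, -0.0545]), np.float32(0.56)), (array([ 0.6525, -0.0535]), np.float32(0.57))]
scene nut [(array([ 0.6545, -0.0525]), np.float32(0.78)), (array([ 0.6565, -0.05  ]), np.float32(0.78))]
ring [(array([ 0.654 , -0.0565]), np.float32(0.67)), (array([ 0.656 , -0.0535]), np.float32(0.67))]
```

Request:
{"method": "arm_command", "body": {
  "plan": [
    [[0,0,-30,0],[0,0,-50,0],[0,0,-58,0],[0,0,-62,0],[0,0,-62,0]]
  ]
}}

```text
time_s: 8.07
eef_pos: [0.5954, -0.1034, 0.1781]
tool_rot: [-3.141, 0.001, -2.453]
ft_force: [0.1, 0.3, -2.5]
finger_gap: 0.0102
grasp_force: 78.6
```

```bash
python3 - <<'E'
from h import *
s=bot.read_state();print(s['eef_pos'],s['tool_rot'],s['joint_pos'].round(2),s['ft_force'],s['torque'])
L=[]
for c in('top','scene'):
    p,d=snap(c)
    print(c,'ring',[fit(c,p,(.652,-.055),z,.0105,.018) for z in(.168,.173)])
    r,_=rect(c,p,(.652,-.055),.168,half=.035,s=.0002); L.append(r[::-1,:,::-1])  # x right, y up
cv2.imwrite('pics/b.png',np.hstack(L))
E
```

```text
[ 0.59535183 -0.10342945  0.17805848] [-3.14128392e+00  5.03763791e-04 -2.45337916e+00] [ 0.8   0.36 -0.83  1.62  0.28  1.28  2.18] [ 0.06544796  0.30806484 -2.47858104] [-0.01700638 -0.02867219  0.05538272]
top ring [(array([ 0.6545, -0.0545]), np.float32(0.58)), (array([ 0.6535, -0.054 ]), np.float32(0.59))]
scene ring [(array([ 0.654 , -0.0565]), np.float32(0.51)), (array([ 0.656, -0.054]), np.float32(0.51))]
```

View pics/b.png

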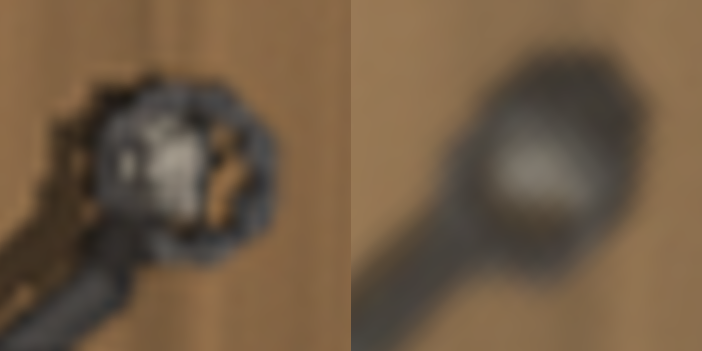

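In the top view (left) the nut sits left of the ring's centre, and wood shows through the hole's right side at (225,175). The spanner needs to go a few mm toward -x, so I'll check with the depth data.

```bash
python3 - <<'E'
from h import *
R=np.array([.6535,-.0552])
for c in('top','scene'):
    A=[]
    for i in range(4):
        p,d=snap(c); m=np.zeros(d.shape,bool); u,v=map(int,px(c,[*R,.16])); m[v-12:v+13,u-12:u+13]=1
        A.append(d)
    d=np.median(A,0); P=w(c,d,m); r=np.hypot(*(P[:,:2]-R).T); P=P[r<.0085]
    P=P[np.argsort(-P[:,2])]
    print(c,len(P)); print(np.c_[(P[:,:2]-R)*1e3,P[:,2:]*1e3].round(1).tolist())
E
```

```text
top 30
[[1.5, 0.8, 168.0], [1.7, 3.2, 167.8], [-1.0, -1.7, 167.6], [-3.3, 0.8, 167.0], [-3.2, 3.3, 167.0], [-3.1, 5.8, 167.0], [-5.6, 3.3, 166.6], [-0.5, 5.6, 166.5], [-0.5, 3.1, 166.4], [-5.7, -1.7, 166.4], [-3.2, -1.8, 166.4], [-0.6, 0.6, 166.3], [-5.7, 0.8, 166.3], [-5.5, 5.7, 166.1], [-7.7, 3.1, 164.5], [-2.0, 7.6, 162.0], [3.3, 4.8, 161.1], [-7.0, 0.0, 160.8], [-6.8, 5.0, 160.5], [1.1, 7.1, 159.6], [3.9, 6.9, 158.8], [-4.1, -5.5, 158.5], [-6.5, -2.9, 158.2], [-1.5, -5.6, 158.1], [3.9, -3.3, 157.5], [6.7, 1.6, 157.1], [6.7, 4.1, 157.1], [1.5, -6.0, 156.4], [-6.2, -5.7, 156.2], [4.2, -6.2, 155.7]]
scene 16
[[-4.3, -1.0, 165.9], [-0.7, -6.0, 165.5], [-0.0, -1.3, 165.2], [0.5, 3.1, 164.5], [-2.2, 0.7, 164.4], [1.4, -4.3, 164.2], [1.9, 0.1, 163.3], [-3.9, -5.2, 162.4], [3.4, -2.8, 162.3], [-5.2, 1.6, 161.6], [-2.9, 3.6, 160.6], [3.3, 0.9, 160.1], [4.4, -2.5, 158.1], [3.3, -7.7, 157.5], [-0.4, 7.7, 144.7], [3.5, 6.8, 142.9]]
```

Request:
{"method": "arm_command", "body": {
  "plan": [
    [[-2.5,0.5,0,0],[-2.5,0.5,-3,0],[-2.5,0.5,-5,0],[-2.5,0.5,-6,0],[-2.5,0.5,-6,0]]
  ]
}}

```text
time_s: 9.2
eef_pos: [0.5925, -0.1029, 0.1715]
tool_rot: [3.141, -0.0, -2.453]
ft_force: [0.4, -0.5, -3.1]
finger_gap: 0.0104
grasp_force: 78.6
```

```bash
cat >> h.py <<'E'
def st():
    s=bot.read_state();print(round(s['time_s'],2),(s['eef_pos']*1e3).round(2),s['tool_rot'].round(4),'F',s['ft_force'].round(2),'M',s['torque'].round(3),'j',s['joint_pos'].round(2))
E
python3 -c "
from h import *
st()"
```

```text
9.2 [ 592.52 -102.92  171.53] [ 3.1413 -0.     -2.4533] F [ 0.36 -0.5  -3.13] M [ 0.01   0.016 -0.013] j [ 0.8   0.36 -0.83  1.63  0.28  1.27  2.18]
```

Request:
{"method": "arm_command", "body": {
  "plan": [
    [[0,0,-1,0],[0,0,-2,0],[0,0,-3,0],[0,0,-3,0]]
  ]
}}

```text
time_s: 9.7
eef_pos: [0.5926, -0.1032, 0.1692]
tool_rot: [-3.141, -0.0, -2.454]
ft_force: [-2.3, -0.7, 2.6]
finger_gap: 0.0107
grasp_force: 79.3
```

```bash
python3 -c "
from h import *
st()"
```

```text
9.7 [ 592.65 -103.17  169.17] [-3.1411 -0.     -2.4535] F [-2.32 -0.71  2.61] M [0.036 0.269 0.04 ] j [ 0.8   0.36 -0.83  1.64  0.28  1.26  2.18]
```

Request:
{"method": "arm_command", "body": {
  "plan": [
    [[-1,0,0,0],[-1,0,-1,0],[-1,0,-1,0]]
  ]
}}

```text
time_s: 10.07
eef_pos: [0.5921, -0.1029, 0.1681]
tool_rot: [-3.141, 0.001, -2.453]
ft_force: [0.3, -1.3, 3.2]
finger_gap: 0.0101
grasp_force: 79.4
```

```bash
python3 -c "
from h import *
st()"
```

```text
10.07 [ 592.06 -102.91  168.1 ] [-3.1408e+00  1.0000e-03 -2.4535e+00] F [ 0.27 -1.35  3.19] M [ 0.062 -0.281 -0.044] j [ 0.8   0.36 -0.83  1.64  0.28  1.26  2.18]
```

Request:
{"method": "arm_command", "body": {
  "plan": [
    [[0,-0.5,-1,0],[0,-0.5,-2,0],[0,-0.5,-2,0]]
  ]
}}

```text
time_s: 10.45
eef_pos: [0.592, -0.1034, 0.1662]
tool_rot: [-3.141, 0.001, -2.454]
ft_force: [-0.9, -2.0, 5.1]
finger_gap: 0.0104
grasp_force: 79.7
```

```bash
python3 -c "
from h import *
st()"
```

```text
10.45 [ 591.97 -103.44  166.25] [-3.1410e+00  8.0000e-04 -2.4536e+00] F [-0.95 -1.96  5.07] M [ 0.291 -0.146 -0.062] j [ 0.8   0.36 -0.83  1.64  0.28  1.26  2.18]
```

```bash
python3 - <<'E'
from h import *
s=bot.read_state(); th=s['tool_rot'][2]+np.pi; e=np.array([np.cos(th),np.sin(th)]); n=np.array([-e[1],e[0]]); g=s['eef_pos'][:2]
for c in('top','scene'):
    A=[];
    for i in range(4): p,d=snap(c);A.append(d)
    d=np.median(A,0); u,v=map(int,px(c,[*g,.17])); m=np.zeros(d.shape,bool); m[v-50:v+51,u-50:u+51]=1
    P=w(c,d,m); a=(P[:,:2]-g)@e; b=(P[:,:2]-g)@n
    for nm,x0 in(('big',.075),('small',-.075)):
        r=np.hypot(a-x0,b); k=(r<.018)&(r>.007)&(P[:,2]>.1475)&(P[:,2]<.2) if nm=='big' else (r<.014)&(P[:,2]>.1475)&(P[:,2]<.2)
        z=P[k,2]; print(c,nm,k.sum(),np.percentile(z,[10,50,75,90]).round(4) if k.sum() else '')
        k=(abs(b)<.004)&(abs(a-x0)<.02)
    for a0 in(.03,.04,-.03,-.04):
        k=(abs(b)<.004)&(abs(a-a0)<.005)&(P[:,2]>.15)&(P[:,2]<.21); print(' handle',a0,k.sum(),np.percentile(P[k,2],[50,80]).round(4) if k.sum() else '')
E
```

```text
top big 122 [0.1561 0.1643 0.1654 0.1668]
top small 47 [0.1521 0.1587 0.1591 0.1599]
 handle 0.03 3 [0.1908 0.1914]
 handle 0.04 11 [0.1909 0.1914]
 handle -0.03 6 [0.1876 0.1884]
 handle -0.04 12 [0.1872 0.1886]
scene big 85 [0.1569 0.1621 0.1632 0.1651]
scene small 0 
 handle 0.03 9 [0.1881 0.1896]
 handle 0.04 8 [0.1885 0.1904]
 handle -0.03 0 
 handle -0.04 0
```

Request:
{"method": "arm_command", "body": {
  "plan": [
    [[-2.2,2.9,0,-0.05],[-4.5,6.0,0,-0.1],[-4.5,6.0,0,-0.1]]
  ]
}}

```text
time_s: 11.22
eef_pos: [0.5882, -0.0965, 0.1653]
tool_rot: [-3.141, 0.003, -2.552]
ft_force: [5.8, 1.4, -2.5]
finger_gap: 0.0102
grasp_force: 78.5
```

```bash
python3 -c "
from h import *
st()"
```

```text
11.22 [588.21 -96.55 165.27] [-3.1410e+00  3.0000e-03 -2.5523e+00] F [ 5.79  1.4  -2.54] M [ 0.212 -1.254 -0.191] j [ 0.79  0.35 -0.81  1.66  0.26  1.25  2.08]
```

Request:
{"method": "arm_command", "body": {
  "plan": [
    [[0.7,0,-1.5,0],[0.7,0,-3,0],[0.7,0,-3,0]]
  ]
}}

```text
time_s: 11.6
eef_pos: [0.5881, -0.0972, 0.1631]
tool_rot: [-3.141, 0.001, -2.553]
ft_force: [1.2, -0.0, 3.4]
finger_gap: 0.0105
grasp_force: 79.4
```

```bash
python3 -c "
from h import *
st()"
```

```text
11.6 [588.13 -97.25 163.11] [-3.1414e+00  9.0000e-04 -2.5531e+00] F [ 1.2  -0.03  3.37] M [ 0.43  -0.61  -0.081] j [ 0.79  0.35 -0.81  1.66  0.27  1.25  2.08]
```

```bash
cat >> h.py <<'E'
def tilt():
    s=bot.read_state(); th=s['tool_rot'][2]+np.pi; e=np.array([np.cos(th),np.sin(th)]); n=np.array([-e[1],e[0]]); g=s['eef_pos'][:2]
    for c in('top','scene'):
        d=np.median([snap(c)[1] for i in range(3)],0); u,v=map(int,px(c,[*g,.17])); m=np.zeros(d.shape,bool); m[v-50:v+51,u-50:u+51]=1
        P=w(c,d,m); a=(P[:,:2]-g)@e; b=(P[:,:2]-g)@n
        for nm,x0,ri,ro in(('big',.075,.012,.017),('small',-.075,0,.014)):
            r=np.hypot(a-x0,b); k=(r<ro)&(r>ri)&(P[:,2]>.14)&(P[:,2]<.2)
            print(c,nm,k.sum(),np.percentile(P[k,2],[25,50,75]).round(4) if k.sum() else '')
        for a0 in(.038,-.038):
            k=(abs(b)<.004)&(abs(a-a0)<.006)&(P[:,2]>.15)&(P[:,2]<.21); print(' handle',a0,k.sum(),np.percentile(P[k,2],[50,80]).round(4) if k.sum() else '')
E
python3 -c "
from h import *
tilt()"
```

```text
top big 67 [0.1594 0.1606 0.1619]
top small 48 [0.1552 0.1561 0.157 ]
 handle 0.038 10 [0.1867 0.1877]
 handle -0.038 13 [0.1847 0.1856]
scene big 61 [0.1523 0.1571 0.159 ]
scene small 0 
 handle 0.038 10 [0.1849 0.1862]
 handle -0.038 0
```

Request:
{"method": "arm_command", "body": {
  "plan": [
    [[-2,3.1,0,-0.05],[-2,3.1,-1,-0.05],[-2,3.1,-1,-0.05]]
  ]
}}

```text
time_s: 12.28
eef_pos: [0.5857, -0.0944, 0.1613]
tool_rot: [3.141, -0.0, -2.603]
ft_force: [2.2, 0.7, 1.4]
finger_gap: 0.0108
grasp_force: 79.2
```

```bash
python3 -c "
from h import *
st();tilt()"
```

```text
12.28 [585.67 -94.36 161.33] [ 3.1411e+00 -1.0000e-04 -2.6027e+00] F [2.16 0.7  1.41] M [ 0.428 -0.844 -0.11 ] j [ 0.78  0.35 -0.81  1.67  0.26  1.24  2.03]
top big 64 [0.1573 0.1582 0.1592]
top small 48 [0.1538 0.1554 0.1561]
 handle 0.038 6 [0.1854 0.1862]
 handle -0.038 14 [0.1836 0.1842]
scene big 62 [0.1525 0.1555 0.1574]
scene small 1 [0.144 0.144 0.144]
 handle 0.038 9 [0.1813 0.1825]
 handle -0.038 0
```

Seated: the big ring's top reads 158 mm, as expected. First swing, 0.75 rad, safely short of the 1.2 rad minimum.

Request:
{"method": "arm_command", "body": {
  "plan": [
    [[-5.0,10.0,0,-0.15],[-8.5,20.7,0,-0.3],[-10.3,31.8,0,-0.45],[-10.5,43.1,0,-0.6],[-9.0,54.2,0,-0.75]]
  ]
}}

```text
time_s: 13.2
eef_pos: [0.5777, -0.0407, 0.1615]
tool_rot: [-3.141, 0.003, 2.926]
ft_force: [7.4, -0.4, -3.3]
finger_gap: 0.0104
grasp_force: 78.8
```

```bash
cat >> h.py <<'E'
N=np.array([.650,-.056])
def tq(n=8):
    # clockwise torque on nut: average over readings (each camera call advances 0.05 s)
    r=[]
    for i in range(n):
        s=bot.read_state(); F=s['ft_force'];a=s['eef_pos'][:2]-N
        t=s['torque'][2]+a[0]*F[1]-a[1]*F[0]; r.append((t,a[0]*F[1]-a[1]*F[0],*F))
        if i<n-1: bot.camera('top')
    th=s['tool_rot'][2]+np.pi; th=(th+np.pi)%(2*np.pi)-np.pi
    print('torque on tool ccw(+)=cw on nut',np.mean(r,0).round(3),'theta',round(th,4),'radius mm',(np.hypot(*a)*1e3).round(1),'ring',((s['eef_pos'][:2]+.075*np.array([np.cos(th),np.sin(th)]))*1e3).round(1))
E
python3 -c "
from h import *
st();tq(4);st();tilt()"
```

```text
13.2 [577.69 -40.73 161.53] [-3.1406e+00  2.7000e-03  2.9263e+00] F [ 7.4  -0.41 -3.33] M [-0.166 -1.683  0.48 ] j [ 0.64  0.29 -0.72  1.7   0.2   1.22  1.23]
torque on tool ccw(+)=cw on nut [ 0.274 -0.021  6.348 -1.081 -2.293] theta -0.2104 radius mm 73.9 ring [651.1 -56.4]
13.35 [577.71 -40.76 161.54] [-3.1403e+00  2.6000e-03  2.9312e+00] F [ 5.45 -0.11 -1.6 ] M [ 0.039 -1.453  0.376] j [ 0.64  0.29 -0.72  1.7   0.2   1.22  1.23]
top big 0 
top small 52 [0.1551 0.1562 0.1573]
 handle 0.038 0 
 handle -0.038 15 [0.1842 0.1846]
scene big 50 [0.1541 0.1564 0.1575]
scene small 41 [0.1472 0.1522 0.1541]
 handle 0.038 10 [0.1824 0.1843]
 handle -0.038 6 [0.1823 0.1832]
```

Request:
{"method": "arm_command", "body": {
  "plan": [
    [[2.3,6.4,0,-0.0875],[4.5,12.5,0,-0.175],[7.2,18.4,0,-0.2625],[10.5,24.1,0,-0.35],[10.5,24.1,0,-0.35]]
  ]
}}

```text
time_s: 14.28
eef_pos: [0.5872, -0.0167, 0.1614]
tool_rot: [-3.14, 0.001, 2.582]
ft_force: [2.9, -0.1, 0.2]
finger_gap: 0.0103
grasp_force: 79.2
```

```bash
python3 -c "
from h import *
tq(4);st()"
```

```text
torque on tool ccw(+)=cw on nut [ 0.269 -0.128  3.461 -0.13  -0.221] theta -0.5604 radius mm 74.0 ring [650.8 -56.5]
14.43 [587.27 -16.67 161.57] [-3.1412e+00  5.0000e-04  2.5812e+00] F [ 4.21 -0.38 -1.04] M [-0.215 -1.039  0.4  ] j [ 0.55  0.3  -0.68  1.68  0.2   1.23  0.84]
```

Request:
{"method": "arm_command", "body": {
  "plan": [
    [[-2.5,-5.2,0,0.08],[-2.5,-5.2,5,0.08],[-2.5,-5.2,10,0.08],[-2.5,-5.2,14,0.08],[-2.5,-5.2,14,0.08]]
  ]
}}

```text
time_s: 15.05
eef_pos: [0.5836, -0.0214, 0.1752]
tool_rot: [-3.14, -0.002, 2.659]
ft_force: [0.2, -0.4, -2.3]
finger_gap: 0.0104
grasp_force: 79.2
```

Request:
{"method": "arm_command", "body": {
  "plan": [
    [[-4.5,-10.6,0,0.154],[-7.3,-21.8,0,0.308],[-8.4,-33.3,0,0.462],[-7.8,-44.8,0,0.616],[-5.3,-56.1,0,0.77]]
  ]
}}

```text
time_s: 15.68
eef_pos: [0.5783, -0.0778, 0.1751]
tool_rot: [3.141, -0.002, -2.849]
ft_force: [0.8, -0.1, -1.6]
finger_gap: 0.0103
grasp_force: 79.1
```

```bash
python3 -c "
from h import *
tq(3);st()"
```

```text
torque on tool ccw(+)=cw on nut [ 0.053  0.054  0.415 -0.617 -2.477] theta 0.2855 radius mm 75.1 ring [650.6 -58.1]
15.78 [578.59 -79.27 174.94] [ 3.1412e+00 -2.2000e-03 -2.8560e+00] F [-0.29 -0.03 -3.1 ] M [-0.006 -0.005  0.012] j [ 0.74  0.3  -0.77  1.67  0.22  1.26  1.78]
```

Request:
{"method": "arm_command", "body": {
  "plan": [
    [[0,1.5,-4,0],[0,1.5,-8,0],[0,1.5,-11,0],[0,1.5,-13,0],[0,1.5,-13.5,0]]
  ]
}}

```text
time_s: 16.4
eef_pos: [0.5778, -0.0757, 0.1638]
tool_rot: [-3.141, -0.004, -2.854]
ft_force: [-12.1, -2.0, 12.0]
finger_gap: 0.01
grasp_force: 81.6
```

```bash
python3 -c "
from h import *
tq(3);st();tilt()"
```

```text
torque on tool ccw(+)=cw on nut [ 9.0000e-03 -1.1300e-01 -1.1277e+01 -1.5260e+00  1.2383e+01] theta 0.2875 radius mm 74.8 ring [649.8 -54.5]
16.5 [577.87 -75.76 163.88] [-3.1405 -0.0037 -2.8541] F [-10.92  -0.98  12.05] M [-0.141  1.6    0.123] j [ 0.73  0.31 -0.77  1.69  0.23  1.24  1.77]
top big 67 [0.1572 0.1654 0.167 ]
top small 49 [0.1521 0.1535 0.1546]
 handle 0.038 0 
 handle -0.038 14 [0.1842 0.1853]
scene big 64 [0.1555 0.1618 0.1637]
scene small 7 [0.1496 0.1503 0.1511]
 handle 0.038 10 [0.189 0.191]
 handle -0.038 0
```

Request:
{"method": "arm_command", "body": {
  "plan": [
    [[0,0,4,0],[0,-2,4,0],[0.7,-4.5,3,0.04],[0.7,-4.5,1,0.04],[0.7,-4.5,0,0.04]]
  ]
}}

```text
time_s: 17.42
eef_pos: [0.5801, -0.0801, 0.1614]
tool_rot: [3.141, -0.0, -2.814]
ft_force: [-0.8, 0.8, -1.8]
finger_gap: 0.0103
grasp_force: 79.7
```

```bash
python3 -c "
from h import *
tq(3);st();tilt()"
```

```text
torque on tool ccw(+)=cw on nut [-0.006 -0.033 -0.348  0.354 -2.713] theta 0.3281 radius mm 74.0 ring [651. -56.]
17.52 [580.03 -80.14 161.35] [ 3.1408e+00 -2.0000e-04 -2.8135e+00] F [-0.5  -0.1  -3.11] M [0.058 0.09  0.015] j [ 0.74  0.32 -0.77  1.69  0.23  1.23  1.81]
top big 64 [0.1593 0.1604 0.1612]
top small 49 [0.1534 0.1545 0.1552]
 handle 0.038 0 
 handle -0.038 13 [0.1828 0.1839]
scene big 62 [0.1537 0.1573 0.1595]
scene small 4 [0.1489 0.1502 0.1517]
 handle 0.038 8 [0.1845 0.1851]
 handle -0.038 1 [0.1741 0.1741]
```

Request:
{"method": "arm_command", "body": {
  "plan": [
    [[0,0,-1,0],[0,0,-2,0],[0,0,-2.5,0],[0,0,-2.5,0]]
  ]
}}

```text
time_s: 18.32
eef_pos: [0.5801, -0.0803, 0.1597]
tool_rot: [3.142, 0.0, -2.813]
ft_force: [-1.0, 0.3, -1.5]
finger_gap: 0.0101
grasp_force: 79.7
```

```bash
python3 -c "
from h import *
tq(3);st();tilt()"
```

```text
torque on tool ccw(+)=cw on nut [ 0.029 -0.058 -0.634  0.607 -1.755] theta 0.3283 radius mm 73.9 ring [651.2 -56.1]
18.43 [580.16 -80.31 159.71] [ 3.1415e+00  1.0000e-04 -2.8133e+00] F [-0.04  0.72 -2.17] M [0.185 0.192 0.069] j [ 0.74  0.32 -0.77  1.69  0.24  1.23  1.81]
top big 62 [0.1574 0.1585 0.1596]
top small 48 [0.1514 0.152  0.1527]
 handle 0.038 0 
 handle -0.038 14 [0.181  0.1822]
scene big 54 [0.1533 0.1563 0.1579]
scene small 5 [0.1487 0.1503 0.1523]
 handle 0.038 8 [0.1842 0.1843]
 handle -0.038 0
```

Request:
{"method": "arm_command", "body": {
  "plan": [
    [[-1.3,4.6,0,-0.064],[-2.5,9.1,0,-0.128],[-2.5,9.1,0,-0.128]]
  ]
}}

```text
time_s: 19.1
eef_pos: [0.5776, -0.0715, 0.1597]
tool_rot: [-3.141, -0.0, -2.94]
ft_force: [-0.9, -0.1, -1.6]
finger_gap: 0.0107
grasp_force: 79.8
```

```bash
python3 -c "
from h import *
tq(4);st()"
```

```text
torque on tool ccw(+)=cw on nut [ 0.31   0.016 -1.107 -0.452 -1.581] theta 0.2011 radius mm 74.1 ring [651.1 -56.6]
19.25 [577.57 -71.58 159.62] [-3.1415e+00 -2.0000e-04 -2.9405e+00] F [-1.36 -0.53 -1.89] M [-0.093  0.237  0.325] j [ 0.72  0.31 -0.76  1.7   0.22  1.23  1.68]
```

Request:
{"method": "arm_command", "body": {
  "plan": [
    [[-0.6,3.7,0,-0.05],[-0.6,3.7,0,-0.05]]
  ]
}}

```text
time_s: 19.5
eef_pos: [0.5769, -0.0678, 0.1597]
tool_rot: [-3.141, -0.0, -2.99]
ft_force: [-1.8, -0.6, -0.3]
finger_gap: 0.0104
grasp_force: 79.8
```

```bash
python3 -c "
from h import *
tq(4)"
```

```text
torque on tool ccw(+)=cw on nut [ 0.313 -0.009 -1.966 -0.192 -0.93 ] theta 0.1509 radius mm 74.0 ring [651.1 -56.5]
```

Request:
{"method": "arm_command", "body": {
  "plan": [
    [[-0.4,3.7,0,-0.05],[-0.4,3.7,0,-0.05]]
  ]
}}

```text
time_s: 19.9
eef_pos: [0.5764, -0.064, 0.1596]
tool_rot: [-3.141, -0.001, -3.04]
ft_force: [-2.0, -0.3, -1.5]
finger_gap: 0.0103
grasp_force: 79.9
```

```bash
python3 -c "
from h import *
tq(4)"
```

```text
torque on tool ccw(+)=cw on nut [ 0.349  0.027 -2.455 -0.636 -0.907] theta 0.101 radius mm 74.0 ring [651.  -56.5]
```

Request:
{"method": "arm_command", "body": {
  "plan": [
    [[-0.2,3.7,0,-0.05],[-0.2,3.7,0,-0.05]]
  ]
}}

```text
time_s: 20.3
eef_pos: [0.5761, -0.0603, 0.1596]
tool_rot: [-3.141, -0.001, -3.09]
ft_force: [-3.5, -1.1, 0.0]
finger_gap: 0.0102
grasp_force: 79.9
```

```bash
python3 -c "
from h import *
tq(4)"
```

```text
torque on tool ccw(+)=cw on nut [ 0.323  0.018 -3.931 -0.475  0.15 ] theta 0.0509 radius mm 74.0 ring [651.  -56.5]
```

Request:
{"method": "arm_command", "body": {
  "plan": [
    [[-0.6,3.7,0,-0.05],[-0.6,3.7,0,-0.05]]
  ]
}}

```text
time_s: 20.7
eef_pos: [0.576, -0.0565, 0.1597]
tool_rot: [-3.142, 0.0, -3.14]
ft_force: [-3.5, -1.0, -1.3]
finger_gap: 0.0105
grasp_force: 79.8
```

```bash
python3 -c "
from h import *
tq(4)"
```

```text
torque on tool ccw(+)=cw on nut [ 0.375  0.054 -2.476 -0.753 -1.46 ] theta 0.001 radius mm 74.0 ring [651.  -56.4]
```

Request:
{"method": "arm_command", "body": {
  "plan": [
    [[-0.1,3.7,0,-0.05],[-0.1,3.7,0,-0.05]]
  ]
}}

```text
time_s: 21.1
eef_pos: [0.576, -0.0528, 0.1597]
tool_rot: [3.142, 0.001, 3.093]
ft_force: [-0.4, -0.9, -1.9]
finger_gap: 0.0106
grasp_force: 79.8
```

```bash
python3 -c "
from h import *
tq(4)"
```

```text
torque on tool ccw(+)=cw on nut [ 0.333  0.036 -0.749 -0.461 -1.855] theta -0.0489 radius mm 74.1 ring [650.9 -56.4]
```

Request:
{"method": "arm_command", "body": {
  "plan": [
    [[0.2,3.7,0,-0.05],[0.2,3.7,0,-0.05]]
  ]
}}

```text
time_s: 21.5
eef_pos: [0.5763, -0.049, 0.1598]
tool_rot: [3.141, 0.001, 3.043]
ft_force: [0.1, -0.0, -2.6]
finger_gap: 0.0104
grasp_force: 79.7
```

```bash
python3 -c "
from h import *
tq(4)"
```

```text
torque on tool ccw(+)=cw on nut [ 0.366  0.017 -0.034 -0.225 -2.712] theta -0.0989 radius mm 74.0 ring [650.9 -56.4]
```

Request:
{"method": "arm_command", "body": {
  "plan": [
    [[0.4,3.7,0,-0.05],[0.4,3.7,0,-0.05]]
  ]
}}

```text
time_s: 21.9
eef_pos: [0.5767, -0.0454, 0.1597]
tool_rot: [3.142, 0.001, 2.993]
ft_force: [0.7, -0.5, -2.7]
finger_gap: 0.0101
grasp_force: 79.7
```

```bash
python3 -c "
from h import *
tq(4)"
```

```text
torque on tool ccw(+)=cw on nut [ 0.375  0.008  1.421 -0.31  -2.901] theta -0.1489 radius mm 74.1 ring [650.8 -56.5]
```

Request:
{"method": "arm_command", "body": {
  "plan": [
    [[0.7,3.7,0,-0.05],[0.7,3.7,0,-0.05]]
  ]
}}

```text
time_s: 22.3
eef_pos: [0.5773, -0.0417, 0.1597]
tool_rot: [3.141, 0.001, 2.943]
ft_force: [0.7, -0.1, -3.0]
finger_gap: 0.0102
grasp_force: 79.7
```

```bash
python3 -c "
from h import *
tq(4)"
```

```text
torque on tool ccw(+)=cw on nut [ 0.316 -0.023  1.492  0.022 -3.139] theta -0.199 radius mm 74.1 ring [650.8 -56.5]
```

Request:
{"method": "arm_command", "body": {
  "plan": [
    [[0.9,3.6,0,-0.05],[0.9,3.6,0,-0.05]]
  ]
}}

```text
time_s: 22.7
eef_pos: [0.5781, -0.0381, 0.1597]
tool_rot: [3.142, 0.0, 2.893]
ft_force: [1.3, 1.5, -2.7]
finger_gap: 0.0101
grasp_force: 79.7
```

```bash
python3 -c "
from h import *
tq(4)"
```

```text
torque on tool ccw(+)=cw on nut [ 0.318 -0.075  1.497  0.674 -2.376] theta -0.2489 radius mm 74.1 ring [650.7 -56.6]
```

Request:
{"method": "arm_command", "body": {
  "plan": [
    [[1.0,3.6,0,-0.05],[1.0,3.6,0,-0.05]]
  ]
}}

```text
time_s: 23.1
eef_pos: [0.579, -0.0345, 0.1597]
tool_rot: [3.142, 0.0, 2.843]
ft_force: [1.9, 0.6, -2.3]
finger_gap: 0.0102
grasp_force: 79.7
```

```bash
python3 -c "
from h import *
tq(4)"
```

```text
torque on tool ccw(+)=cw on nut [ 0.331 -0.072  1.688  0.499 -2.606] theta -0.2989 radius mm 74.2 ring [650.7 -56.6]
```

Request:
{"method": "arm_command", "body": {
  "plan": [
    [[1.2,3.5,0,-0.05],[1.2,3.5,0,-0.05]]
  ]
}}

```text
time_s: 23.5
eef_pos: [0.5801, -0.0309, 0.1597]
tool_rot: [-3.142, 0.0, 2.793]
ft_force: [0.9, -0.2, -2.1]
finger_gap: 0.0103
grasp_force: 79.7
```

```bash
python3 -c "
from h import *
tq(4)"
```

```text
torque on tool ccw(+)=cw on nut [ 0.362 -0.043  1.142  0.211 -2.605] theta -0.3489 radius mm 74.2 ring [650.6 -56.6]
```

Request:
{"method": "arm_command", "body": {
  "plan": [
    [[1.4,3.4,0,-0.05],[1.4,3.4,0,-0.05]]
  ]
}}

```text
time_s: 23.9
eef_pos: [0.5815, -0.0275, 0.1597]
tool_rot: [-3.142, -0.0, 2.743]
ft_force: [1.5, 1.1, -2.5]
finger_gap: 0.0102
grasp_force: 79.8
```

```bash
python3 -c "
from h import *
tq(4)"
```

```text
torque on tool ccw(+)=cw on nut [ 0.373 -0.074  0.902  0.701 -2.355] theta -0.3988 radius mm 74.2 ring [650.6 -56.6]
```

Request:
{"method": "arm_command", "body": {
  "plan": [
    [[1.5,3.4,0,-0.05],[1.5,3.4,0,-0.05]]
  ]
}}

```text
time_s: 24.3
eef_pos: [0.5829, -0.0241, 0.1596]
tool_rot: [-3.141, -0.0, 2.693]
ft_force: [1.2, 0.4, -2.0]
finger_gap: 0.0102
grasp_force: 79.8
```

```bash
python3 -c "
from h import *
tq(4)"
```

```text
torque on tool ccw(+)=cw on nut [ 0.375 -0.087  1.021  0.816 -2.166] theta -0.4488 radius mm 74.3 ring [650.5 -56.7]
```

Request:
{"method": "arm_command", "body": {
  "plan": [
    [[1.7,3.3,0,-0.05],[1.7,3.3,0,-0.05]]
  ]
}}

```text
time_s: 24.7
eef_pos: [0.5844, -0.0211, 0.1596]
tool_rot: [-3.141, -0.0, 2.643]
ft_force: [-0.3, 0.6, -1.2]
finger_gap: 0.0109
grasp_force: 80.1
```

```bash
python3 -c "
from h import *
tq(4);tilt()"
```

```text
torque on tool ccw(+)=cw on nut [ 0.679  0.008 -0.653  0.218 -1.374] theta -0.4988 radius mm 74.3 ring [650.3 -56.9]
top big 0 
top small 53 [0.1515 0.1527 0.1543]
 handle 0.038 0 
 handle -0.038 17 [0.1811 0.1821]
scene big 46 [0.1546 0.1561 0.1577]
scene small 40 [0.145  0.1493 0.1505]
 handle 0.038 10 [0.1819 0.1832]
 handle -0.038 11 [0.1803 0.1823]
```

Stop reached: torque jumped from 0.37 to 0.68 N m. Adding a small increment.

Request:
{"method": "arm_command", "body": {
  "plan": [
    [[0.5,1.0,0,-0.015],[0.5,1.0,0,-0.015],[0.5,1.0,0,-0.015]]
  ]
}}

```text
time_s: 25.52
eef_pos: [0.585, -0.02, 0.1596]
tool_rot: [-3.141, -0.0, 2.627]
ft_force: [-1.7, -0.0, -1.0]
finger_gap: 0.0107
grasp_force: 80.1
```

```bash
python3 -c "
from h import *
tq(6)"
```

```text
torque on tool ccw(+)=cw on nut [ 0.692  0.083 -1.826 -0.263 -1.173] theta -0.5149 radius mm 74.2 ring [650.4 -56.9]
```

Request:
{"method": "arm_command", "body": {
  "plan": [
    [[0,0,0,0],[0.4,0.7,0,0],[0.4,0.7,0,0]]
  ],
  "force": 115
}}

```text
time_s: 26.15
eef_pos: [0.5853, -0.0196, 0.1596]
tool_rot: [-3.141, -0.001, 2.626]
ft_force: [-3.6, -1.3, -0.0]
finger_gap: 0.0095
grasp_force: 112.5
```

```bash
python3 -c "
from h import *
tq(6);st()"
```

```text
torque on tool ccw(+)=cw on nut [ 0.71   0.248 -3.799 -1.689 -0.048] theta -0.5152 radius mm 74.3 ring [650.6 -56.4]
26.4 [585.32 -19.48 159.57] [-3.1410e+00 -4.0000e-04  2.6264e+00] F [-3.9  -1.25 -0.09] M [-0.477  0.956  0.414] j [ 0.56  0.3  -0.67  1.69  0.2   1.22  0.89]
```

Request:
{"method": "arm_command", "body": {
  "plan": [
    [[0.5,0.9,0,-0.02],[0.5,0.9,0,-0.02],[0.5,0.9,0,-0.02]]
  ]
}}

```text
time_s: 26.78
eef_pos: [0.5859, -0.0184, 0.1595]
tool_rot: [-3.141, -0.0, 2.607]
ft_force: [-5.2, -2.7, -1.1]
finger_gap: 0.0096
grasp_force: 112.6
```

```bash
python3 -c "
from h import *
tq(6);st()"
```

```text
torque on tool ccw(+)=cw on nut [ 0.856  0.304 -4.514 -2.1   -0.051] theta -0.5348 radius mm 74.3 ring [650.4 -56.6]
27.02 [585.92 -18.37 159.56] [-3.1411e+00 -3.0000e-04  2.6068e+00] F [-4.59 -2.05 -0.26] M [-0.461  0.969  0.53 ] j [ 0.55  0.3  -0.67  1.69  0.2   1.22  0.87]
```

Request:
{"method": "arm_command", "body": {
  "plan": [
    [[0.4,0.7,0,-0.01],[0.4,0.7,0,-0.01],[0.4,0.7,0,-0.01]]
  ]
}}

```text
time_s: 27.4
eef_pos: [0.5863, -0.0178, 0.1595]
tool_rot: [-3.141, -0.0, 2.597]
ft_force: [-5.5, -2.5, -0.4]
finger_gap: 0.0096
grasp_force: 112.6
```

```bash
python3 -c "
from h import *
tq(8);st()"
```

```text
torque on tool ccw(+)=cw on nut [ 0.909  0.318 -5.077 -1.943 -0.45 ] theta -0.5448 radius mm 74.3 ring [650.4 -56.7]
27.75 [586.27 -17.86 159.55] [-3.1409e+00 -3.0000e-04  2.5968e+00] F [-5.47 -2.23  0.18] M [-0.516  0.954  0.577] j [ 0.55  0.3  -0.67  1.69  0.2   1.22  0.86]
```

Snug at about 0.91 N m and held. Backing off within the play, then lifting off.

Request:
{"method": "arm_command", "body": {
  "plan": [
    [[-2.2,-4.3,0,0.065],[-4.4,-8.5,0,0.13],[-4.4,-8.5,0,0.13]]
  ]
}}

```text
time_s: 28.12
eef_pos: [0.5825, -0.0254, 0.1597]
tool_rot: [3.14, 0.0, 2.725]
ft_force: [-3.3, 0.7, -1.4]
finger_gap: 0.0097
grasp_force: 112.5
```

```bash
python3 -c "
from h import *
tq(3);st()"
```

```text
torque on tool ccw(+)=cw on nut [ 0.102  0.039 -2.522  0.563 -1.459] theta -0.4161 radius mm 74.1 ring [651.  -55.8]
28.23 [582.44 -25.45 159.7 ] [3.1405e+00 3.0000e-04 2.7255e+00] F [-2.39 -0.33 -2.03] M [0.062 0.57  0.056] j [ 0.58  0.29 -0.69  1.7   0.2   1.22  1.  ]
```

Request:
{"method": "arm_command", "body": {
  "plan": [
    [[-0.4,0,4,0],[-0.4,0,9,0],[-0.4,0,20,0],[-0.4,0,45,0],[-0.4,0,90,0]]
  ]
}}

```text
time_s: 28.85
eef_pos: [0.5809, -0.026, 0.2505]
tool_rot: [-3.141, -0.002, 2.727]
ft_force: [0.7, -0.6, -2.2]
finger_gap: 0.0098
grasp_force: 113.4
```

Request:
{"method": "arm_command", "body": {
  "plan": [
    [[-30,40,5,-0.05],[-65,85,5,-0.12],[-100,130,0,-0.2],[-130,175,-10,-0.3],[-165,220,-20,-0.4]]
  ]
}}

```text
time_s: 29.48
eef_pos: [0.416, 0.196, 0.231]
tool_rot: [3.139, 0.002, 2.324]
ft_force: [0.4, -0.1, -2.9]
finger_gap: 0.0094
grasp_force: 113.4
```

Request:
{"method": "arm_command", "body": {
  "plan": [
    [[-30,45,-30,0],[-55,80,-70,0],[-60,88,-110,0],[-60,88,-110,0]]
  ]
}}

```text
time_s: 29.98
eef_pos: [0.3544, 0.282, 0.1187]
tool_rot: [-3.138, -0.001, 2.33]
ft_force: [0.1, -0.5, -1.9]
finger_gap: 0.0095
grasp_force: 113.3
```

```bash
python3 - <<'E'
from h import *
st(); p,d=snap('scene','c.png')
for c in('top','scene'):
    p,d=snap(c)
    for r in bot.outline_of(c,'mat')[:2]:
        P=w(c,d,r['region']); P=P[abs(P[:,2])<.012]; print(c,'mat',((P.max(0)+P.min(0))/2).round(4),(P.max(0)-P.min(0)).round(3))
E
```

```text
29.98 [354.44 282.01 118.66] [-3.1377e+00 -1.4000e-03  2.3301e+00] F [ 0.12 -0.46 -1.95] M [-0.037  0.019  0.004] j [ 0.32  0.05 -1.06  2.03  0.05  1.09 -0.  ]
top mat [0.2722 0.5561 0.0028] [0.128 0.084 0.014]
top mat [0.3566 0.2774 0.0046] [0.194 0.182 0.014]
scene mat [0.2739 0.525  0.0008] [0.139 0.134 0.02 ]
scene mat [0.3593 0.2798 0.0004] [0.195 0.196 0.022]
```

Request:
{"method": "arm_command", "body": {
  "plan": [
    [[0,0,-40,0],[0,0,-75,0],[0,0,-92,0],[0,0,-98,0],[0,0,-98,0]]
  ]
}}

```text
time_s: 30.85
eef_pos: [0.3577, 0.2821, 0.0225]
tool_rot: [3.14, 0.0, 2.326]
ft_force: [0.9, -0.7, -1.1]
finger_gap: 0.0097
grasp_force: 113.5
```

```bash
python3 -c "
from h import *
st()"
```

```text
30.85 [357.71 282.1   22.47] [3.1403e+00 5.0000e-04 2.3259e+00] F [ 0.88 -0.73 -1.07] M [0.002 0.001 0.061] j [ 0.21  0.27 -1.01  2.11  0.29  0.91 -0.2 ]
```

Request:
{"method": "arm_command", "body": {
  "plan": [
    [[0,0,-2,0],[0,0,-3,0],[0,0,-3,0]]
  ]
}}

```text
time_s: 31.22
eef_pos: [0.3584, 0.2819, 0.0196]
tool_rot: [3.139, 0.002, 2.326]
ft_force: [2.3, -2.1, 4.2]
finger_gap: 0.0096
grasp_force: 114.4
```

Request:
{"method": "arm_command", "body": {
  "plan": [
    [[0,0,0,0],[0,0,0,0],[0,0,0,0],[0,0,0,0],[0,0,0,0]]
  ],
  "fingers": 1,
  "force": 20
}}

```text
time_s: 31.85
eef_pos: [0.3566, 0.282, 0.0186]
tool_rot: [-3.142, -0.0, 2.327]
ft_force: [0.4, 0.4, -0.1]
finger_gap: 0.0858
grasp_force: 0.0
```

Request:
{"method": "arm_command", "body": {
  "plan": [
    [[0,0,20,0],[0,0,60,0],[0,0,110,0],[60,-60,150,0],[110,-110,170,0]]
  ]
}}

```text
time_s: 32.48
eef_pos: [0.44, 0.1998, 0.1773]
tool_rot: [3.139, 0.003, 2.329]
ft_force: [0.2, 0.6, -0.1]
finger_gap: 0.0855
grasp_force: 0.0
```

```bash
python3 - <<'E'
from h import *
st()
L=[]
for c in('top','scene'):
    p,d=snap(c); u,v=map(int,px(c,[.356,.28,.01])); L.append(cv2.resize(p[v-50:v+50,u-50:u+50,::-1],(390,390),interpolation=cv2.INTER_CUBIC))
    for n in('spanner','spanner_ring','mat'): print(c,n,lm(c,n)[:3])
    for r in bot.outline_of(c,'spanner'):
        P=w(c,d,r['region']); Q=P[(P[:,2]>.02)&(P[:,2]<.06)]; print('spanner handle',Q.mean(0).round(4),np.percentile(Q[:,2],[10,50,90]).round(4))
cv2.imwrite('pics/end.png',np.hstack(L))
E
```

```text
32.48 [439.95 199.77 177.34] [3.1393 0.0034 2.329 ] F [ 0.23  0.64 -0.1 ] M [ 0.043 -0.058  0.058] j [ 0.5   0.05 -0.99  1.9   0.05  1.21  0.25]
top spanner [(0.85, [0.3907, 0.0433, 0.0038])]
top spanner_ring [(0.65, [0.4154, 0.113, 0.0013]), (0.51, [0.3443, -0.2919, 0.0031])]
top mat [(0.91, [0.2721, 0.5267, 0.0061])]
spanner handle [0.3915 0.0425 0.0362] [0.0316 0.0372 0.0398]
scene spanner [(0.72, [0.3582, 0.2792, 0.0009]), (0.71, [0.3873, 0.0424, -0.0043]), (0.45, [0.4078, 0.224, 0.0023])]
scene spanner_ring [(0.8, [0.416, 0.1137, -0.0009]), (0.79, [0.4114, 0.2258, 0.0038]), (0.22, [0.336, -0.3443, -0.0032])]
scene mat [(0.92, [0.2706, 0.5267, -0.001]), (0.87, [0.3569, 0.2802, -0.0032])]
spanner handle [0.3635 0.2787 0.0367] [0.0267 0.0382 0.0424]
spanner handle [0.397  0.049  0.0341] [0.0293 0.0346 0.0386]
```

View pics/end.png

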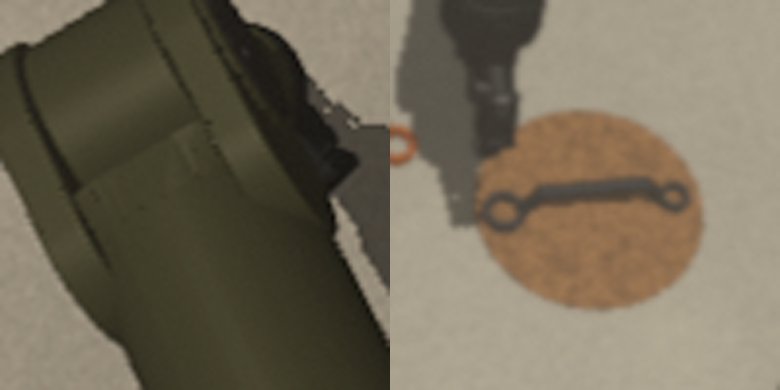

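The scene view (right) shows the spanner lying flat across the mat, rings at about (503,212) and (673,195) with the mat's middle near (590,208). The gripper is clear, so I'm handing in.

```bash
python3 -c "
from rig import bot
print(bot.hand_in())"
```

```text
the job is handed in; nothing more can be done
None
```

The nut is tightened against its washer to about 0.9 N m, as measured at the wrist, and the spanner lies flat within a few mm of the cork mat's centre. The job is handed in at about 33 s of the 72 s allowed, and no verdict came back.

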